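# Brass balls through a card gap

## Task

Take the green card and hold it standing across the open front of the white tipping bowl, close to the bowl's right side (right as seen from behind the bowl, looking out of its open front), so that only a narrow gap stays open at the front left corner. Keeping it there, press the front of the bowl down with the card until all three brass balls have rolled out through the gap into the wooden catch tray, then stand the green card upright on the bench again, clear of the bowl and the tray.

Things in the scene. Friction and masses are not known exactly. Their poses are not given: they have to be found in the camera images.
- card (a point): centre of the green card, half-way up. It stands like an upside-down T: 94 mm long (its y), 80 high (its z), blade 8 thick (its x), foot 24 wide and 8 high; underside 40 mm below this point; about 90 g. Grip the blade across its thickness, from above, mid-length. An orange card (50 mm long) and a black one (130 mm) of the same shape are not wanted.
- mouth (a point): middle of the front edge of the white bowl's floor, upper face; moves with it, about 135 mm up. x points out of the open front, y to its left, z up. Floor: x -150 to 0, y -75 to 75 mm inside; back wall 26 mm high, side walls 22, none in front. Green card centred at y = -18, x = -25 with its length along y: 10 mm open on the right, too little for a ball, 46 mm on the left.
- bowl (a joint): tilt of the bowl, rad: 0 at rest (leaning 3 degrees back), grows to 0.42 as its front is pressed down; a spring returns it. The hinge lies 120 mm behind the front edge, turned 25 degrees so that the bowl dips to its front left corner. Pressing down 18 mm at x = -25 gives about 0.3 rad, where the balls run well; takes 3 to 7 N.
- catch (a point): middle of the inner floor of the wooden catch tray, fixed to the bowl's stand under the front left corner of the bowl; inside 95 mm (x) by 100 mm (y), floor 6 mm above the bench, walls 60 mm high, 100 mm on the far side. Axes: x away from the bowl, y to its left, z up.
- bead0_center (a point): brass ball, 24 mm diameter, 35 g, one of three alike, loose in the white bowl (they roll freely and lie along its back wall). The point is its centre.
- bead1_center (a point): brass ball, 24 mm diameter, 35 g, one of three alike, loose in the white bowl (they roll freely and lie along its back wall). The point is its centre.
- bead2_center (a point): brass ball, 24 mm diameter, 35 g, one of three alike, loose in the white bowl (they roll freely and lie along its back wall). The point is its centre.
Not all that is in view belongs to the job. Of the things shaped like the part that bears card, the green one is meant.

How it is judged:
By the outcome, as a careful person would: the job done as asked, in the order asked, and still so for the second after the job is handed in, with the robot touching nothing.
It also fails if it takes over 45 s, if anything falls off the work surface, if the arm or the gripper's body presses on something with over 40 N, if the wrist force passes 120 N, or if a joint passes its speed limit or range.

## Robot

A 6-joint arm with a two-finger parallel gripper is mounted at the origin on the work surface. World frame = base frame: x ahead of the robot, y to its left, z up, the work surface at z = 0. Lengths are in m, angles in degrees, forces in N, time in s.
With the tool pointing down it reaches from about 0.35 to 0.875 m from the base axis. Payload 4.2 kg.
Tool frame: the origin (TCP) lies on the centre line of the jaws, within the pads' length; the fingertips stand 22 mm ahead of it and the grasp point (between the pads) lies 3 mm ahead of it (r.tcp_to_tips is the distance from the TCP to the fingertips, in m); z points along the fingers, y is the line along which they close (so a half turn about z gives the same grasp; the last joint's range is limited). The gripper opens to 87 mm and grips with 3 to 60 N. Pads are 19 mm wide; open, the fingers measure 117 mm over their backs; the gripper's body (75 mm by 190 mm) begins 51 mm behind the grasp point.
Start: joints at [-54.11, 22.042, 0.453, 0, -68.411, -14.817], TCP at [0.225, -0.583, 0.218] pointing down, gripper open.
Joint ranges: [-179.83, 179.83], [-69.29, 118.12], [-61.27, 80.66], [-181.25, 117.63], [-171.15, -9.14], [-177.46, 177.46]. Speed limits (degrees/s): [159.86, 159.86, 180, 180, 180, 180].

## Interface

Orientations are given as a 3x3 rotation matrix whose columns are the frame's x, y, z axes.
In Python, from station import r gives the robot as it stands.
- The arm moves only by the tool apply_moves, never from a script. Its argument "plan" is a list of rows, each an object with "grip": the opening, from 0 (shut) to 1 (fully open); "offset": the shift along the tool's x, y, z in cm, a list of three; "spin": the turn about the tool's z in rad. A call has 1 to 5 rows; each row is the pose to reach, as a shift and turn from the pose commanded when the call began, along the tool's axes at that moment; what a row does not reach only later rows make up. A row lasts 1/10 s, in which the tool goes at most 50 mm and 8.59 degrees, less where a joint would pass 70% of its speed; a pose out of reach is approached as far as the arm can. A call with a gripper value outside its range is refused whole. The fingers move at their own pace and stop on an object; the grip force is fixed at half the most. Time passes only in rows, so rows that repeat a pose let the fingers close. It gives the time, the measured TCP pose, the force, the opening and the grip force at its end, in the units of the state.
- r.sense(): the state, without advancing time (a new reading comes with each control period).
- r.capture(name): name is "side" or "top" or "wrist"; returns a dict with "img" (480x640x3 uint8, blue, green, red), "depth" (480x640 float32, m along the optical axis (not along the pixel's ray), 0 where there is no reading), "mtx" (3x3 intrinsics, pixels), "R" (3x3) and "t" (3): a world point X has camera coordinates R X + t. Camera axes: x right, y down, z forward; pixel columns grow to the right and rows downward; lengths in m; the calibration is good to about 2 mm. A picture is of the moment at which its call begins.
- r.finish_job(): hands the job in; it is judged then, once.
The state is a dict: "time_s": time; "joints": joint angles; "joint_velocities": joint speeds; "effort": joint torques, N m; "tcp_pos": TCP position; "ee_rot": TCP orientation; "wrist_force": force on the tool from outside, world axes, zero at the start; "moment": the same for the moment, N m; "gripper_width": opening from 0.0 (shut) to 1.0 (fully open); "gripper_force": force on a finger pad.
Only numpy, scipy, OpenCV 4.12 (cv2) and the standard library are available. Lean on these libraries where they do the work, as an engineer would, in place of code of your own. Each camera call takes 0.05 s, during which the arm holds its last target. There are 200 camera calls.

## Working session

There is one attempt and no reset: what is moved stays moved. The work goes in short steps, Python scripts to look and compute and a tool call to move; the robot and the scene stay as the last step left them, time stands still between calls to the robot, and variables do not carry over. Pictures are saved under pics/ and viewed, at most 10 in all, crops included, and the job is handed in when it is done.

Besides the shell and the picture viewer there is one more tool, called after "Call:" in YAML: its name, and indented under it one key for each argument. apply_moves: Moves the arm, as the interface text tells. Its arguments: {"type":"object","properties":{"plan":{"type":"array"}},"required":["plan"]}

```bash
mkdir -p pics
cat > h.py <<'E'
import numpy as np, cv2
from station import r
def pts(c):
    d=c["depth"];v,u=np.mgrid[0:480,0:640];K=c["mtx"]
    P=np.stack([(u-K[0,2])/K[0,0]*d,(v-K[1,2])/K[1,1]*d,d],-1)
    W=(P-c["t"])@c["R"]; W[d==0]=np.nan
    return W
E
python3 - <<'E'
from h import *
s=r.sense();print(s["time_s"],s["tcp_pos"],s["ee_rot"],s["wrist_force"],s["gripper_width"])
for n in("top","side"):
    c=r.capture(n);cv2.imwrite(f"pics/{n}0.png",c["img"]);np.savez(f"{n}0.npz",**c)
    print(n,-c["R"].T@c["t"],c["R"].round(2).tolist(),(c["depth"]>0).mean())
E
```

```text
0.0 [ 0.22450332 -0.58263046  0.21684722] [[-9.33190267e-01 -3.59381592e-01 -8.92866881e-04]
 [-3.59382685e-01  9.33188096e-01  2.01575428e-03]
 [ 1.08787762e-04  2.20196317e-03 -9.99997570e-01]] [-0.58847659 -0.20177322  0.25478146] 0.9982251721922706
top [ 0.44174959 -0.10388454  1.13194867] [[0.01, -1.0, 0.01], [-1.0, -0.01, -0.04], [0.04, -0.01, -1.0]] 0.9961555989583334
side [0.33447384 0.69220002 0.75183768] [[-0.98, -0.21, 0.02], [-0.14, 0.6, -0.79], [0.16, -0.77, -0.61]] 0.9960579427083334
```

View pics/top0.png

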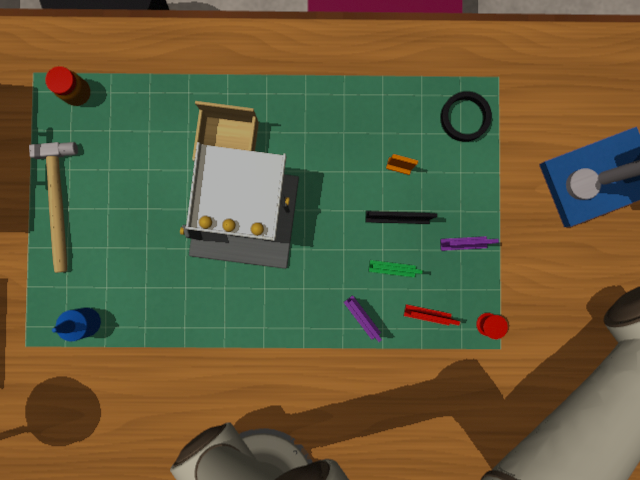

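View pics/side0.png

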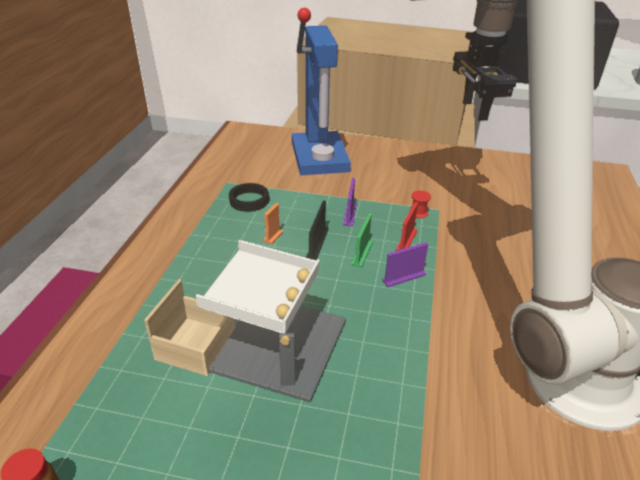

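The top view (front of the bowl points up, left is left) shows the bowl at (238,190), the balls along its back wall at (206,222), (229,225) and (258,229), and the tray at (228,130) by the front left corner.
Candidates for the card: bright green (395,268), orange (402,164), black (400,217), purple (469,243) and (363,318), red (431,315). I choose the bright green one at (395,268).

Run:
```python
from h import *
cv=cv2
for n in("top","side"):
    c=dict(np.load(f"{n}0.npz"));W=pts(c);img=c["img"];hsv=cv.cvtColor(img,cv.COLOR_BGR2HSV)
    g=cv.inRange(hsv,(50,180,100),(72,255,255));
    k,l,st,ce=cv.connectedComponentsWithStats(g)
    i=1+np.argmax(st[1:,4]);print(n,"green",st[i],ce[i])
    P=W[l==i];P=P[np.isfinite(P[:,0])];print("z pct",np.percentile(P[:,2],[2,50,98]))
    T=P[P[:,2]>.07]
    print("top pts",len(T),"rect",cv.minAreaRect((T[:,:2]*1000).astype(np.float32)),T.mean(0))
    wm=(hsv[...,1]<45)&(hsv[...,2]>130)&(W[...,2]>.10)&(W[...,2]<.2)&(W[...,0]>.4)&(W[...,0]<.75)&(abs(W[...,1]-.0)<.25)
    P=W[wm]
    # plane via RANSAC
    rng=np.random.default_rng(0);best=None
    for _ in range(300):
        a=P[rng.choice(len(P),3,False)];m=np.cross(a[1]-a[0],a[2]-a[0]);q=np.linalg.norm(m)
        if q<1e-6: continue
        m/=q
        if abs(m[2])<.9: continue
        d=abs((P-a[0])@m)<.002
        if best is None or d.sum()>best.sum():best=d
    F=P[best];m=np.linalg.svd(F-F.mean(0),full_matrices=0)[2][2];m*=np.sign(m[2])
    print("floor n",m,F.mean(0),len(F),len(P))
    R=cv.minAreaRect((F[:,:2]*1000).astype(np.float32));print(R,cv.boxPoints(R).tolist())
    for p in cv.boxPoints(R)/1000: print(p, F.mean(0)[2]-((p-F.mean(0)[:2])@m[:2])/m[2])
    H=P[(P-F.mean(0))@m>.016];R=cv.minAreaRect((H[:,:2]*1000).astype(np.float32));print("walls",cv.boxPoints(R).tolist(),len(H))
    y=cv.inRange(hsv,(15,120,120),(28,255,255))&((W[...,2]>.12)*255).astype(np.uint8)
    k,l,st,ce=cv.connectedComponentsWithStats(y)
    for j in range(1,k):
        if st[j,4]>20: print("ball?",ce[j],st[j,4],np.nanmean(W[l==j],0))
c=np.load("top0.npz")["img"];s=np.load("side0.npz")["img"]
a=cv.resize(c[235:305,355:440],None,fx=4.6,fy=4.6);b=cv.resize(s[205:275,330:415],None,fx=4.6,fy=4.6)
cv.imwrite("pics/crop1.png",np.hstack([a,b]))
```

```text
top green [369 260  53  17 538] [393.89776952 268.51115242]
z pct [0.00387467 0.00968949 0.08316696]
top pts 205 rect ((435.0523986816406, -258.60577392578125), (92.81229400634766, 7.953413963317871), 83.41011810302734) [ 0.43507038 -0.25769695  0.079866  ]
floor n [-0.05399602  0.00489704  0.99852914] [0.58019818 0.03325566 0.13376756] 4169 6351
((573.60400390625, 34.764286041259766), (138.9464111328125, 149.5742950439453), 83.05221557617188) [[490.96221923828125, -25.152156829833984], [639.4381713867188, -43.2453727722168], [656.2457885742188, 94.68072509765625], [507.76983642578125, 112.77394104003906]]
[ 0.4909622  -0.02515216] 0.12922852053598521
[ 0.63943815 -0.04324537] 0.13734617373187968
[0.65624577 0.09468073] 0.13757863094989145
[0.5077698  0.11277394] 0.12946097776313187
walls [[484.8856506347656, -29.93902587890625], [637.8217163085938, -48.75281524658203], [657.094970703125, 107.91793060302734], [504.15887451171875, 126.73171997070312]] 568
ball? [203.78888889 221.55555556] 90 [0.5159241  0.09393565 0.15186933]
ball? [227.40860215 224.48387097] 93 [0.51104501 0.05227184 0.15141689]
ball? [255.77894737 228.29473684] 95 [0.5046013  0.00206477 0.15177484]Traceback (most recent call last):
  File "<stdin>", line 7, in <module>
    return _wrapfunc(a, 'argmax', axis=axis, out=out, **kwds)
    return bound(*args, **kwds)
ValueError: attempt to get argmax of an empty sequence
```

Run:
```python
from h import *
c=np.load("top0.npz")["img"];s=np.load("side0.npz")["img"]
f=lambda i:cv2.resize(i,None,fx=4.6,fy=4.6)
cv2.imwrite("pics/crop1.png",np.hstack([f(c[235:305,355:440]),f(s[205:275,330:415])]))
```

```text
(no output)
```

View pics/crop1.png

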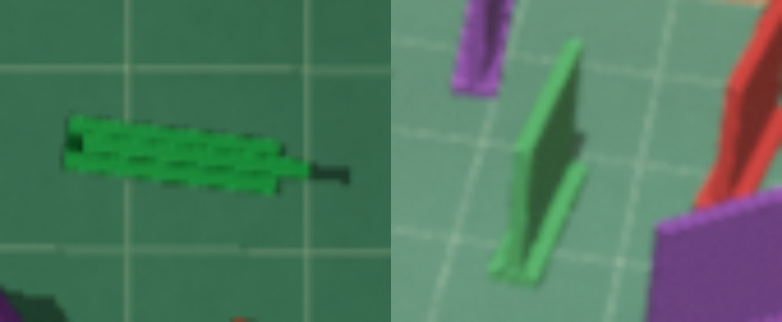

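Call:
apply_moves:
  plan:
    - {"grip":0.6,"offset":[-4,2.9,0],"spin":-0.14}
    - {"grip":0.6,"offset":[-8,5.8,0],"spin":-0.28}
    - {"grip":0.6,"offset":[-12,8.7,0],"spin":-0.42}
    - {"grip":0.6,"offset":[-16,11.6,0],"spin":-0.56}
    - {"grip":0.6,"offset":[-20,14.5,0],"spin":-0.7}

```text
time_s: 0.6
tcp_pos: [0.3597, -0.3741, 0.2176]
ee_rot: [[-0.477, -0.879, -0.0], [-0.879, 0.477, 0.0], [-0.0, 0.001, -1.0]]
wrist_force: [0.4, -0.2, 0.7]
gripper_width: 0.651
gripper_force: 0.0
```

```bash
cat > to.py <<'E'
import sys
from h import *
# usage: to.py x y z yawdeg(tool y): offset in tool axes (cm) and spin
s=r.sense();R=s["ee_rot"];x,y,z,a=map(float,sys.argv[1:5])
cur=np.degrees(np.arctan2(R[1,1],R[0,1]));d=(a-cur+180)%360-180
print("t",s["time_s"],"tcp",s["tcp_pos"].round(4),"yaw",cur.round(2),"F",s["wrist_force"].round(2),"grip",round(s["gripper_width"],3),s["gripper_force"])
print("offset cm",(R.T@(np.array([x,y,z])-s["tcp_pos"])*100).round(2),"spin",np.radians(-d).round(3),"j",s["joints"].round(1))
E
python3 to.py .435 -.2585 .217 173.4
```

```text
t 0.6 tcp [ 0.3597 -0.3741  0.2176] yaw 151.49 F [ 0.36 -0.21  0.7 ] grip 0.651 0.0
offset cm [-13.75  -1.1    0.06] spin -0.382 j [-28.2  11.7 -14.3  -0.  -64.   -0.3]
```

The crop confirms it: the bright green upside-down T at top-view (395,268), about 94 mm long, with the red and purple cards apart from it.

Call:
apply_moves:
  plan:
    - {"grip":0.6,"offset":[-4.6,-0.4,0],"spin":-0.13}
    - {"grip":0.6,"offset":[-9.2,-0.8,0],"spin":-0.26}
    - {"grip":0.6,"offset":[-13.75,-1.1,0],"spin":-0.382}
    - {"grip":0.6,"offset":[-13.75,-1.1,5],"spin":-0.382}
    - {"grip":0.6,"offset":[-13.75,-1.1,8],"spin":-0.382}

```text
time_s: 1.1
tcp_pos: [0.4348, -0.2586, 0.1358]
ee_rot: [[-0.118, -0.993, -0.002], [-0.993, 0.118, 0.002], [-0.001, 0.002, -1.0]]
wrist_force: [-0.4, 0.4, -0.9]
gripper_width: 0.602
gripper_force: 0.0
```

```bash
python3 to.py .435 -.2585 .066 173.4
python3 - <<'E'
from h import *
c=r.capture("wrist");cv2.imwrite("pics/w1.png",c["img"])
W=pts(c);hsv=cv2.cvtColor(c["img"],cv2.COLOR_BGR2HSV)
m=cv2.inRange(hsv,(50,170,70),(72,255,255))>0
T=W[m&(W[...,2]>.072)&(W[...,2]<.09)];print(len(T))
if len(T)>20: print(cv2.minAreaRect((T[:,:2]*1000).astype(np.float32)),T.mean(0))
E
```

```text
t 1.1 tcp [ 0.4348 -0.2586  0.1358] yaw 173.21 F [-0.35  0.37 -0.92] grip 0.602 0.0
offset cm [-0.01 -0.03  6.98] spin -0.003 j [-12.4  15.2 -22.7  -0.1 -52.3   5.6]
50
((427.5442199707031, -293.0954284667969), (21.71051025390625, 6.004674434661865), 77.35963439941406) [ 0.4281394  -0.29042303  0.07902552]
```

Call:
apply_moves:
  plan:
    - {"grip":0.6,"offset":[0,0,4],"spin":0}
    - {"grip":0.6,"offset":[0,0,7],"spin":0}
    - {"grip":0.6,"offset":[0,0,7],"spin":0}
    - {"grip":0,"offset":[0,0,7],"spin":0}
    - {"grip":0,"offset":[0,0,7],"spin":0}

```text
time_s: 1.65
tcp_pos: [0.4367, -0.2615, 0.07]
ee_rot: [[-0.12, -0.993, 0.004], [-0.993, 0.12, -0.001], [0.001, -0.004, -1.0]]
wrist_force: [-0.2, -0.1, -0.2]
gripper_width: 0.495
gripper_force: 0.0
```

Call:
apply_moves:
  plan:
    - {"grip":0,"offset":[0,0,0],"spin":0}
    - {"grip":0,"offset":[0,0,0],"spin":0}
    - {"grip":0,"offset":[0,0,0],"spin":0}
    - {"grip":0,"offset":[0,0,0],"spin":0}
    - {"grip":0,"offset":[0,0,0],"spin":0}

```text
time_s: 2.15
tcp_pos: [0.4351, -0.2608, 0.0681]
ee_rot: [[-0.121, -0.993, 0.0], [-0.993, 0.121, 0.0], [-0.0, -0.0, -1.0]]
wrist_force: [-0.5, -0.2, 0.9]
gripper_width: 0.086
gripper_force: 29.9
```

Call:
apply_moves:
  plan:
    - {"grip":0,"offset":[0,0,-3],"spin":0}
    - {"grip":0,"offset":[0,0,-7],"spin":0}
    - {"grip":0,"offset":[0,0,-11],"spin":0}
    - {"grip":0,"offset":[0,0,-15],"spin":0}
    - {"grip":0,"offset":[0,0,-18],"spin":0}

```text
time_s: 2.65
tcp_pos: [0.4355, -0.2609, 0.2506]
ee_rot: [[-0.121, -0.993, 0.003], [-0.993, 0.121, -0.001], [0.001, -0.003, -1.0]]
wrist_force: [1.4, 0.4, -2.0]
gripper_width: 0.089
gripper_force: 29.9
```

```bash
python3 to.py .621 .0147 .247 173
python3 - <<'E'
from h import *
s=r.sense()
for n in("top","side"):
    c=r.capture(n);W=pts(c);hsv=cv2.cvtColor(c["img"],cv2.COLOR_BGR2HSV)
    g=cv2.inRange(hsv,(50,100,60),(75,255,255))>0
    T=W[g&(W[...,2]>.14)&(W[...,2]<.3)];print(n,len(T))
    if len(T)>20: print(cv2.minAreaRect((T[:,:2]*1000).astype(np.float32)),np.percentile(T,[1,99],axis=0).round(4).tolist())
print(s["tcp_pos"])
E
```

```text
t 2.65 tcp [ 0.4355 -0.2609  0.2506] yaw 173.08 F [ 1.43  0.42 -2.04] grip 0.089 29.880343973636627
offset cm [-29.6  -15.1    0.38] spin 0.001 j [-12.6   9.1 -12.7   0.  -68.    5.6]
top 0
side 427
((436.6525573730469, -255.3319854736328), (97.807373046875, 21.186660766601562), 83.33137512207031) [[0.4242, -0.2976, 0.1915], [0.4499, -0.2099, 0.2674]]
[ 0.43545777 -0.26091707  0.25056956]
```

Call:
apply_moves:
  plan:
    - {"grip":0,"offset":[-3,-1.5,0],"spin":0}
    - {"grip":0,"offset":[-7,-3.5,0],"spin":0}
    - {"grip":0,"offset":[-11,-5.5,0],"spin":0}
    - {"grip":0,"offset":[-15,-7.5,0],"spin":0}
    - {"grip":0,"offset":[-19,-9.5,0],"spin":0}

```text
time_s: 3.25
tcp_pos: [0.5524, -0.082, 0.2465]
ee_rot: [[-0.121, -0.993, -0.002], [-0.993, 0.121, 0.0], [0.0, 0.002, -1.0]]
wrist_force: [0.8, 0.3, -1.6]
gripper_width: 0.087
gripper_force: 29.9
```

Call:
apply_moves:
  plan:
    - {"grip":0,"offset":[-4,-2,0],"spin":0}
    - {"grip":0,"offset":[-8,-4,0],"spin":0}
    - {"grip":0,"offset":[-10,-5.2,0],"spin":0}
    - {"grip":0,"offset":[-10.3,-5.6,0],"spin":0}
    - {"grip":0,"offset":[-10.3,-5.6,0],"spin":0}

```text
time_s: 3.75
tcp_pos: [0.6201, 0.0123, 0.246]
ee_rot: [[-0.12, -0.993, -0.003], [-0.993, 0.12, -0.0], [0.001, 0.003, -1.0]]
wrist_force: [-0.2, 0.0, -0.6]
gripper_width: 0.086
gripper_force: 29.9
```

```bash
python3 to.py .621 .0117 .205 173
python3 - <<'E'
from h import *
c=r.capture("side");cv2.imwrite("pics/s2.png",c["img"])
W=pts(c);hsv=cv2.cvtColor(c["img"],cv2.COLOR_BGR2HSV)
g=cv2.inRange(hsv,(50,100,60),(75,255,255))>0
T=W[g&(W[...,2]>.14)&(W[...,2]<.3)];print(len(T))
print(cv2.minAreaRect((T[:,:2]*1000).astype(np.float32)),np.percentile(T,[1,99],axis=0).round(4).tolist())
cv2.imwrite("pics/s2c.png",cv2.resize(c["img"][140:400,130:400],None,fx=2.2,fy=2.2))
E
```

```text
t 3.75 tcp [0.6201 0.0123 0.246 ] yaw 173.11 F [-0.21  0.05 -0.63] grip 0.086 29.881848692893982
offset cm [ 0.05 -0.11  4.1 ] spin 0.002 j [ 16.1  20.7   2.5  -0.  -72.  -22.9]
1162
((615.4219970703125, 16.964069366455078), (98.56956481933594, 23.091808319091797), 79.26013946533203) [[0.604, -0.029, 0.183], [0.6306, 0.0637, 0.2586]]
```

View pics/s2c.png

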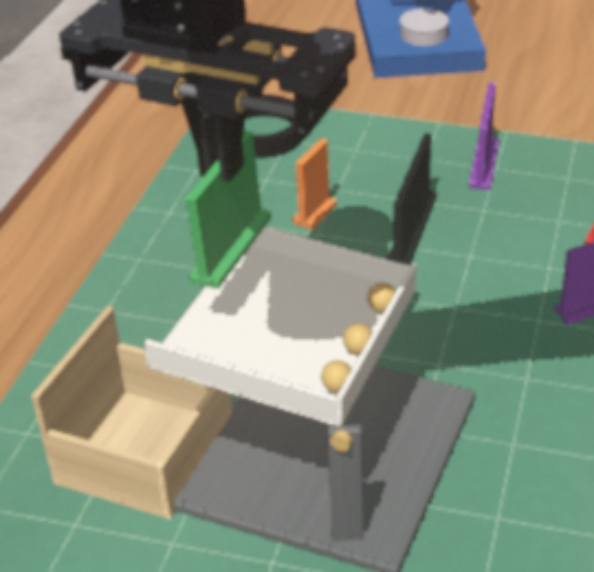

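The crop shows the green card hanging at (230,215) above the bowl's right front; the balls are still along the back wall and the tray is at the front left.

Call:
apply_moves:
  plan:
    - {"grip":0,"offset":[0.2,0,2],"spin":0}
    - {"grip":0,"offset":[0.2,0,3.5],"spin":0}
    - {"grip":0,"offset":[0.2,0,4.0],"spin":0}
    - {"grip":0,"offset":[0.2,0,4.3],"spin":0}
    - {"grip":0,"offset":[0.2,0,4.3],"spin":0}

```text
time_s: 4.3
tcp_pos: [0.6201, 0.0093, 0.2053]
ee_rot: [[-0.121, -0.993, 0.0], [-0.993, 0.121, -0.0], [0.0, -0.0, -1.0]]
wrist_force: [0.1, -0.2, -1.0]
gripper_width: 0.087
gripper_force: 29.9
```

Call:
apply_moves:
  plan:
    - {"grip":0,"offset":[0,0,0.3],"spin":0}
    - {"grip":0,"offset":[0,0,0.6],"spin":0}
    - {"grip":0,"offset":[0,0,0.8],"spin":0}
    - {"grip":0,"offset":[0,0,1.0],"spin":0}
    - {"grip":0,"offset":[0,0,1.2],"spin":0}

```text
time_s: 4.8
tcp_pos: [0.6214, 0.0102, 0.1941]
ee_rot: [[-0.12, -0.993, 0.004], [-0.993, 0.12, 0.0], [-0.001, -0.003, -1.0]]
wrist_force: [1.7, 1.7, 4.3]
gripper_width: 0.087
gripper_force: 29.9
```

```bash
cat > look.py <<'E'
import sys
from h import *
s=r.sense();print(s["time_s"],s["tcp_pos"].round(4),s["wrist_force"].round(2))
for n in("side","top"):
    c=r.capture(n);np.savez(n+"1.npz",**c);W=pts(c);hsv=cv2.cvtColor(c["img"],cv2.COLOR_BGR2HSV)
    g=cv2.inRange(hsv,(50,100,60),(75,255,255))>0
    T=W[g&(W[...,2]>.10)&(W[...,2]<.3)]
    if len(T)>20: print(n,"card",len(T),cv2.minAreaRect((T[:,:2]*1000).astype(np.float32))[:2],np.percentile(T,[1,99],axis=0).round(3).tolist())
c=np.load("side1.npz")["img"];t=np.load("top1.npz")["img"]
f=lambda i:cv2.resize(i,(400,400))
cv2.imwrite(f"pics/{sys.argv[1]}.png",np.hstack([f(c[170:400,130:360]),f(t[80:280,150:350])]))
E
python3 look.py p1
```

```text
4.8 [0.6214 0.0102 0.1941] [1.66 1.74 4.32]
side card 893 ((619.5288696289062, 14.660209655761719), (96.97425842285156, 23.517986297607422)) [[0.607, -0.031, 0.131], [0.631, 0.061, 0.207]]
top card 110 ((616.2840576171875, -23.351905822753906), (23.60233497619629, 20.676485061645508)) [[0.606, -0.035, 0.13], [0.624, -0.011, 0.209]]
```

View pics/p1.png

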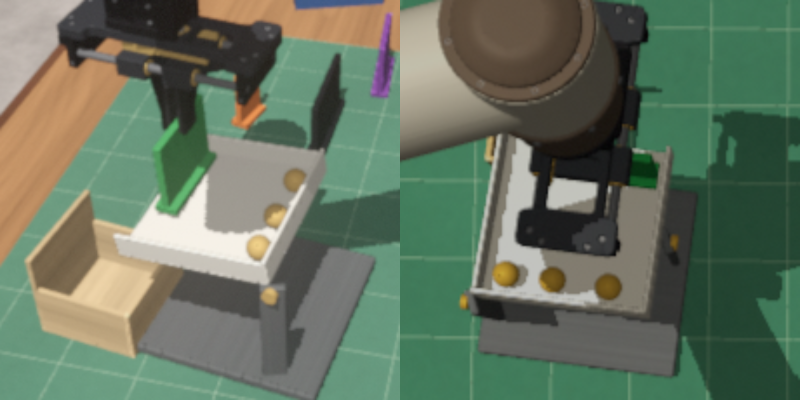

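The card (side crop (185,155)) stands across the bowl front by the right wall, with the gap at the left; contact force is about 4 N and the balls are starting to move. I press on.

Call:
apply_moves:
  plan:
    - {"grip":0,"offset":[0,0,0.2],"spin":0}
    - {"grip":0,"offset":[0,0,0.4],"spin":0}
    - {"grip":0,"offset":[0,0,0.6],"spin":0}
    - {"grip":0,"offset":[0,0,0.8],"spin":0}
    - {"grip":0,"offset":[0,0,0.9],"spin":0}

```text
time_s: 5.4
tcp_pos: [0.6205, 0.0098, 0.184]
ee_rot: [[-0.12, -0.993, 0.001], [-0.993, 0.12, -0.0], [0.0, -0.001, -1.0]]
wrist_force: [1.8, 1.0, 4.7]
gripper_width: 0.082
gripper_force: 30.0
```

Call:
apply_moves:
  plan:
    - {"grip":0,"offset":[0,0,0],"spin":0}
    - {"grip":0,"offset":[0,0,0],"spin":0}
    - {"grip":0,"offset":[0,0,0],"spin":0}
    - {"grip":0,"offset":[0,0,0],"spin":0}
    - {"grip":0,"offset":[0,0,0],"spin":0}

```text
time_s: 5.9
tcp_pos: [0.6208, 0.0099, 0.1847]
ee_rot: [[-0.12, -0.993, 0.002], [-0.993, 0.12, -0.0], [-0.0, -0.002, -1.0]]
wrist_force: [2.0, 2.5, 6.3]
gripper_width: 0.085
gripper_force: 30.0
```

```bash
python3 look.py p2
```

```text
5.9 [0.6208 0.0099 0.1847] [2.01 2.45 6.29]
side card 944 ((621.0147094726562, 14.34524154663086), (96.58529663085938, 25.159008026123047)) [[0.607, -0.031, 0.121], [0.634, 0.061, 0.197]]
top card 123 ((617.802734375, -24.454566955566406), (23.37810516357422, 22.322628021240234)) [[0.606, -0.036, 0.119], [0.627, -0.012, 0.201]]
```

View pics/p2.png

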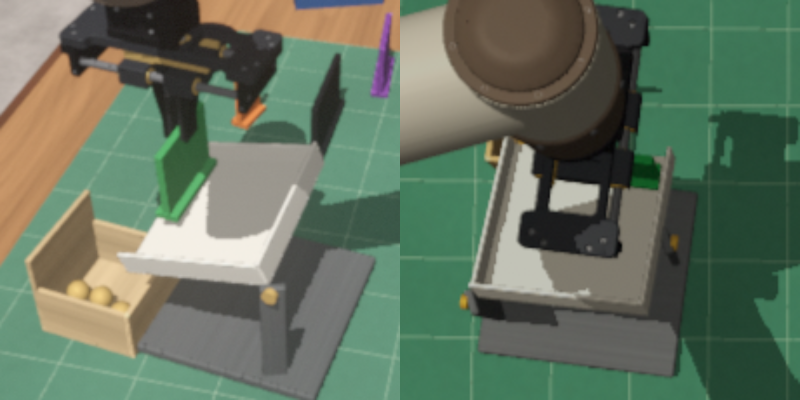

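The side crop shows all three balls in the tray at (78,290), (100,297) and (120,308), and the bowl empty. I raise the card gently and take it back.

Call:
apply_moves:
  plan:
    - {"grip":0,"offset":[0,0,-0.5],"spin":0}
    - {"grip":0,"offset":[0,0,-1.0],"spin":0}
    - {"grip":0,"offset":[0,0,-1.5],"spin":0}
    - {"grip":0,"offset":[0,0,-2.0],"spin":0}
    - {"grip":0,"offset":[0,0,-3.0],"spin":0}

```text
time_s: 6.5
tcp_pos: [0.618, 0.0095, 0.2121]
ee_rot: [[-0.122, -0.993, -0.007], [-0.993, 0.122, -0.0], [0.001, 0.007, -1.0]]
wrist_force: [-0.8, 0.4, -1.5]
gripper_width: 0.085
gripper_force: 29.9
```

Call:
apply_moves:
  plan:
    - {"grip":0,"offset":[0,0,-2],"spin":0}
    - {"grip":0,"offset":[0,0,-3.5],"spin":0}
    - {"grip":0,"offset":[3,1.5,-3.8],"spin":0}
    - {"grip":0,"offset":[7,3.5,-3.8],"spin":0}
    - {"grip":0,"offset":[11,5.5,-3.8],"spin":0}

```text
time_s: 7.0
tcp_pos: [0.5502, -0.0933, 0.251]
ee_rot: [[-0.12, -0.993, -0.004], [-0.993, 0.12, 0.0], [0.0, 0.004, -1.0]]
wrist_force: [1.7, -1.1, -1.1]
gripper_width: 0.088
gripper_force: 29.9
```

Call:
apply_moves:
  plan:
    - {"grip":0,"offset":[4,2,0],"spin":0}
    - {"grip":0,"offset":[8,4,0],"spin":0}
    - {"grip":0,"offset":[12,6,0],"spin":0}
    - {"grip":0,"offset":[16,8,0],"spin":0}
    - {"grip":0,"offset":[18,9.5,0],"spin":0}

```text
time_s: 7.5
tcp_pos: [0.4332, -0.2615, 0.2512]
ee_rot: [[-0.124, -0.992, -0.004], [-0.992, 0.124, 0.001], [-0.001, 0.004, -1.0]]
wrist_force: [-0.5, 0.4, -0.6]
gripper_width: 0.085
gripper_force: 29.9
```

```bash
python3 to.py .435 -.2605 .068 173
python3 - <<'E'
from h import *
c=r.capture("side");W=pts(c);hsv=cv2.cvtColor(c["img"],cv2.COLOR_BGR2HSV)
g=cv2.inRange(hsv,(50,100,60),(75,255,255))>0
T=W[g&(W[...,2]>.14)&(W[...,2]<.3)]
print(len(T),cv2.minAreaRect((T[:,:2]*1000).astype(np.float32)),np.percentile(T,[1,99],axis=0).round(4).tolist())
for lo,hi in((-.31,-.28),(-.23,-.2)):
    q=T[(T[:,1]>lo)&(T[:,1]<hi)]
    if len(q)>5: print(lo,np.percentile(q[:,2],[2,98]).round(4))
E
```

```text
t 7.5 tcp [ 0.4332 -0.2615  0.2512] yaw 172.9 F [-0.52  0.45 -0.61] grip 0.085 29.94590789079666
offset cm [-0.1  -0.23 18.32] spin -0.002 j [-12.7   9.1 -12.6  -0.  -68.5   5.6]
440 ((428.9342041015625, -253.86325073242188), (96.21826934814453, 20.052412033081055), 78.20205688476562) [[0.4188, -0.2979, 0.1876], [0.4449, -0.2087, 0.2637]]
-0.31 [0.1889 0.2323]
-0.23 [0.1876 0.2634]
```

Call:
apply_moves:
  plan:
    - {"grip":0,"offset":[0,0,4],"spin":0}
    - {"grip":0,"offset":[0,0,8.5],"spin":0}
    - {"grip":0,"offset":[0,0,13],"spin":0}
    - {"grip":0,"offset":[0,0,16.5],"spin":0}
    - {"grip":0,"offset":[0,0,17.4],"spin":0}

```text
time_s: 8.05
tcp_pos: [0.4321, -0.2586, 0.0737]
ee_rot: [[-0.122, -0.992, -0.011], [-0.992, 0.122, 0.004], [-0.002, 0.011, -1.0]]
wrist_force: [-0.4, 0.2, -1.2]
gripper_width: 0.086
gripper_force: 29.9
```

Call:
apply_moves:
  plan:
    - {"grip":0,"offset":[0,0,0.2],"spin":0}
    - {"grip":0,"offset":[0,0,0.4],"spin":0}
    - {"grip":0,"offset":[0,0,0.5],"spin":0}
    - {"grip":0,"offset":[0,0,0.6],"spin":0}
    - {"grip":0,"offset":[0,0,0.6],"spin":0}

```text
time_s: 8.55
tcp_pos: [0.4367, -0.26, 0.0728]
ee_rot: [[-0.121, -0.993, 0.002], [-0.993, 0.121, -0.0], [0.0, -0.002, -1.0]]
wrist_force: [-0.3, -0.6, -1.6]
gripper_width: 0.088
gripper_force: 29.9
```

Call:
apply_moves:
  plan:
    - {"grip":0,"offset":[0,0,0.1],"spin":0}
    - {"grip":0,"offset":[0,0,0.2],"spin":0}
    - {"grip":0,"offset":[0,0,0.3],"spin":0}
    - {"grip":0,"offset":[0,0,0.4],"spin":0}
    - {"grip":0,"offset":[0,0,0.4],"spin":0}

```text
time_s: 9.05
tcp_pos: [0.4363, -0.2601, 0.068]
ee_rot: [[-0.121, -0.993, -0.0], [-0.993, 0.121, -0.0], [0.0, 0.0, -1.0]]
wrist_force: [0.4, -0.1, 0.2]
gripper_width: 0.084
gripper_force: 30.0
```

Call:
apply_moves:
  plan:
    - {"grip":0,"offset":[0,0,0.1],"spin":0}
    - {"grip":0,"offset":[0,0,0.2],"spin":0}
    - {"grip":0,"offset":[0,0,0.2],"spin":0}

```text
time_s: 9.35
tcp_pos: [0.4372, -0.2603, 0.068]
ee_rot: [[-0.12, -0.993, 0.002], [-0.993, 0.12, -0.001], [0.001, -0.002, -1.0]]
wrist_force: [-2.6, 0.9, 12.4]
gripper_width: 0.084
gripper_force: 30.1
```

Firm contact with the bench (12 N). I ease off 1 mm, open gently and retreat upward.

Call:
apply_moves:
  plan:
    - {"grip":0,"offset":[0,0,-0.1],"spin":0}
    - {"grip":0.15,"offset":[0,0,-0.1],"spin":0}
    - {"grip":0.3,"offset":[0,0,-0.1],"spin":0}
    - {"grip":0.5,"offset":[0,0,-0.1],"spin":0}
    - {"grip":0.5,"offset":[0,0,-0.1],"spin":0}

```text
time_s: 9.85
tcp_pos: [0.4362, -0.2599, 0.0666]
ee_rot: [[-0.121, -0.993, -0.0], [-0.993, 0.121, 0.0], [-0.0, 0.0, -1.0]]
wrist_force: [0.7, -0.8, 1.1]
gripper_width: 0.338
gripper_force: 0.0
```

Call:
apply_moves:
  plan:
    - {"grip":0.5,"offset":[0,0,0],"spin":0}
    - {"grip":0.5,"offset":[0,0,-3],"spin":0}
    - {"grip":0.5,"offset":[0,0,-7],"spin":0}
    - {"grip":0.5,"offset":[0,0,-12],"spin":0}
    - {"grip":0.5,"offset":[0,0,-16],"spin":0}

```text
time_s: 10.35
tcp_pos: [0.4365, -0.2601, 0.2296]
ee_rot: [[-0.12, -0.993, 0.002], [-0.993, 0.12, -0.001], [0.001, -0.002, -1.0]]
wrist_force: [0.9, -1.1, -0.1]
gripper_width: 0.498
gripper_force: 0.0
```

Run:
```python
from h import *
s=r.sense();print(s["time_s"],s["tcp_pos"],s["gripper_width"])
c=r.capture("side");t=r.capture("top")
f=lambda i:cv2.resize(i,(400,400))
cv2.imwrite("pics/end.png",np.hstack([f(c["img"][150:400,140:460]),f(t["img"][80:330,180:480])]))
```

```text
10.35 [ 0.43653728 -0.26012972  0.2296433 ] 0.4984053389656741
```

View pics/end.png

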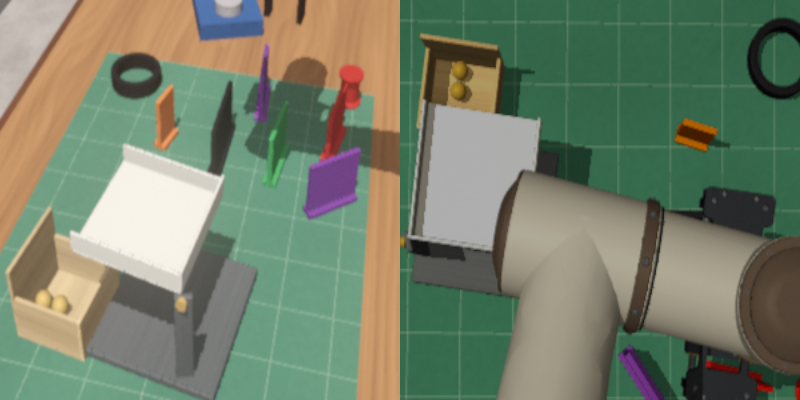

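The card stands upright at (277,145), the bowl is empty and back at rest, and two balls show in the tray at (44,298) and (60,303). The third must be hidden by a tray wall, so I check this in a close crop.

Run:
```python
from h import *
a=np.load("side1.npz")["img"];b=r.capture("side")["img"]
f=lambda i:cv2.resize(i[280:380,140:240],(400,400),interpolation=cv2.INTER_CUBIC)
cv2.imwrite("pics/tray.png",np.hstack([f(a),f(b)]))
for n in("side","top"):
    c=r.capture(n);W=pts(c);h=cv2.cvtColor(c["img"],cv2.COLOR_BGR2HSV)
    m=cv2.inRange(h,(17,130,130),(27,255,255));k,l,s,e=cv2.connectedComponentsWithStats(m)
    for j in range(1,k):
        if 15<s[j,4]<400: print(n,e[j].round(),s[j,4],np.nanmean(W[l==j],0).round(3))
```

```text
top [222. 130.] 161 [0.71  0.085 0.024]
top [402. 158.] 42 [ 0.646 -0.267  0.081]
top [ 53. 162.] 19 [0.643 0.424 0.023]
top [ 57. 219.] 200 [0.529 0.412 0.024]
top [181. 230.] 16 [0.501 0.139 0.131]
top [ 50. 347.] 52 [ 0.272  0.429 -0.   ]
top [228. 348.] 28 [0.272 0.071 0.   ]
```

View pics/tray.png

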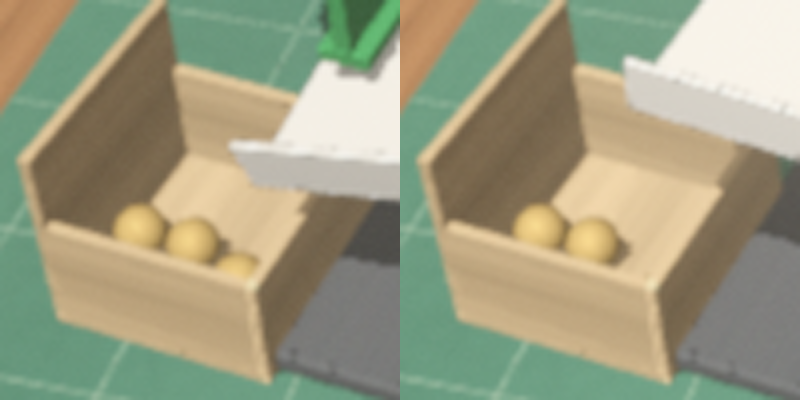

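In the left half (just after pouring) three balls lie inside the 60 mm walls. In the right half the third one has rolled from (238,265) in behind the near wall, so it is still in the tray. I hand the job in.

```bash
python3 -c "
from station import r
print(r.finish_job())"
```

```text
the job is handed in; nothing more can be done
None
```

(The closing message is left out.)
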